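Put the water line on bypass and take out the filter cartridge

TASK

Take the filter out of service, in this order: push the round knob of the feed valve fully home, swing the clamp lever on the filter holder up until it stands upright, take the cartridge out and lay it flat in the steel tray without dropping it, and last pull the flat knob of the bypass valve fully out. Leave the feed knob home, the lever up, and everything else on the bench where it is.

Things in the scene. Friction and masses are not known exactly. Their poses are not given: they have to be found in the camera images.
- feed_valve: feed valve: a grey block 70 mm (x) x 80 mm (y), top 95 mm above the bench, on a steel foot 100 x 96 x 12 mm, bolted down, with a steel pipe at its back. Origin at the centre of its underside; its -x axis is the way its knob comes out, and points away from the robot
- feed_knob (a joint): slide of the feed valve's knob, the round one, in m, 0 = fully home (towards the block), 0.05 = fully out (away from the block, along the block's -x). A spring detent holds it at both ends: about 8 N along its line frees it; past half-way the spring draws it on, but near the middle its drag (2 N) can hold it. Starts pulled out
- feed_grip (a point): centre of the feed valve's round black knob: a disc 50 mm in diameter and 26 mm thick, its axis level along the block's x, on a 14 mm steel stem. It is 65 mm above the bench; when home it lies 60 mm from the block's centre (12 mm gap between knob and block), when out 110 mm. Axes as the block's
- bypass_valve: bypass valve: a grey block 70 mm (x) x 80 mm (y), top 95 mm above the bench, on a steel foot 100 x 96 x 12 mm, bolted down, with a steel pipe at its back. Origin at the centre of its underside; its -x axis is the way its knob comes out, and points away from the robot
- bypass_knob (a joint): slide of the bypass valve's knob, the flat upright one, in m, 0 = fully home (towards the block), 0.05 = fully out (away from the block, along the block's -x). A spring detent holds it at both ends: about 8 N along its line frees it; past half-way the spring draws it on, but near the middle its drag (2 N) can hold it. Starts home
- bypass_grip (a point): centre of the bypass valve's flat black knob: an upright paddle 26 mm (block's x) x 16 mm (y) x 56 mm tall on a 14 mm steel stem. It is 65 mm above the bench; when home it lies 60 mm from the block's centre, when out 110 mm. Axes as the block's
- holder: filter holder: steel foot plate 230 x 96 x 16 mm, bolted down, with two grey U saddles (16 mm thick, tops 74 mm above the bench, 80 mm wide) at x = -48 and +48 mm, between which the cartridge's middle is free on both sides, and two hinge posts at x = +112 mm, 121 mm tall. Origin on the bench under the cartridge's centre; the cartridge lies along its x
- clamp_lever (a joint): hinge of the clamp lever, in rad: 0 = shut, the lever lying level over the cartridge; grows as its free end is swung up and back; stop at 1.7 (just past upright). It has stiff friction (0.16 N m) and stays where it is left
- lever_hinge (a point): point on the lever's hinge axis, 108 mm above the bench, at x = +112 mm of the holder. Axes as the holder's, fixed; the hinge axis is y
- lever_grip (a point): centre of the black thumb grip standing on the clamp lever's free end: 24 mm (along the lever) x 14 mm wide (y) x 44 mm tall, between 110 and 154 mm above the bench with the lever shut. This point turns with the lever: shut, it is 156 mm to the -x side of the hinge axis and 30 mm above it. The lever is a steel bar 172 x 18 x 10 mm; standing upright its top is about 280 mm above the bench
- cartridge: filter cartridge: white cylinder 50 mm in diameter and 120 mm long with a 22 mm spigot 20 mm long at each end (160 mm in all), about 0.3 kg, lying along its x. Origin at its centre, 70 mm above the bench while in the holder
- tray: shallow open steel tray fixed on the bench, 220 mm (x) x 160 mm (y) outside, 30 mm high, walls and floor 5 mm. Origin at the centre of its underside. A cartridge lying flat in it has its centre 30 mm above the bench
- drink_bottle: bystander: white drinking bottle with a green cap, 60 mm across, 200 mm tall; origin at the centre of its underside
- jar: bystander: amber jar, 56 mm across, 75 mm tall; origin at the centre of its underside
- wrench: bystander: steel wrench lying flat, 160 mm long along its x; origin near its middle
- pen_pot: bystander: empty blue cup, 70 mm across, 90 mm tall; origin at the centre of its underside
- tip_box: bystander: grey closed box, 85 x 120 x 60 mm tall; origin at the centre of its underside
- beaker: bystander: white cup without handle, 60 mm across, 70 mm tall; origin at the centre of its underside
- reagent: bystander: white bottle with a black cap, 60 mm across, 100 mm tall; origin at the centre of its underside
Things that resemble listed ones, but are neither listed nor needed, are in the scene too. Leave any black look-alike of the cartridge alone. Leave any turquoise look-alike of the holder alone.

How it is judged:
By the outcome, as a careful person would: the job done as asked, in the order asked, and still so for the second after the job is handed in, with the robot touching nothing.
It also fails if it takes over 72 s, if anything falls off the work surface, if the arm or the gripper's body presses on something with over 40 N, if the wrist force passes 120 N, or if a joint passes its speed limit or range.

ROBOT

A 7-joint arm with a two-finger parallel gripper is mounted at the origin on the work surface. World frame = base frame: x ahead of the robot, y to its left, z up, the work surface at z = 0. Lengths are in m, angles in rad, forces in N, time in s.
With the tool pointing down it reaches from about 0.35 to 0.9 m from the base axis. Payload 8.1 kg.
Tool frame: the origin (TCP) lies on the centre line of the jaws, within the pads' length; the fingertips stand 17 mm ahead of it and the grasp point (between the pads) lies 2 mm behind it; z points along the fingers, y is the line along which they close (so a half turn about z gives the same grasp; the last joint's range is limited). The gripper opens to 92 mm and grips with 3 to 60 N. Pads are 19 mm wide; open, the fingers measure 130 mm over their backs; the gripper's body (75 mm by 190 mm) begins 47 mm behind the grasp point.
Start: joints at [-1.219, 0.434, 0.025, 1.573, -0.012, 1.134, -0.075], TCP at [0.275, 0.561, 0.244] pointing down, gripper open.
Joint ranges: [-2.62, 2.62], [-0.44, 2.09], [-1.27, 1.32], [0.08, 2.57], [-1.32, 4.46], [0.12, 2], [-2.74, 2.74]. Speed limits (rad/s): [2.22, 2.22, 3.01, 3.01, 3.14, 3.14, 3.14].

INTERFACE

Orientations are given as [roll, pitch, yaw] about the fixed x, y, z axes, in that order (R = Rz(yaw) Ry(pitch) Rx(roll)).
In Python, from workcell import manip gives the robot as it stands. Calls block until the motion is done:
- manip.reach(position, orientation): joint-space move of the TCP to a pose.
- manip.line_to(position, feed=0.15, rotation=None): straight line of the TCP; rotation=None keeps the orientation; feed is the mean speed in m/s.
- manip.movej(angles): joint-space move.
- manip.move_gripper(opening, newtons=None): finger opening in m; newtons is the grip in N (None keeps the last); returns when the fingers have stopped.
- manip.pause(seconds).
- manip.inverse_kinematics(position, orientation): joint angles nearest the present ones, or None.
- manip.capture(name): name is "side" or "top"; returns a dict with "color" (480x640x3 uint8, blue, green, red), "vertical_fov" (degrees; the focal length in pixels is half the picture's height over the tangent of half this angle, whatever the lens; pixels are square), "cx", "cy" (the principal point, pixels), "position" and "rotation" of the camera in the world. Camera axes: x right, y down, z forward; pixel columns grow to the right and rows downward; lengths in m; the calibration is good to about 2 mm. A picture is of the moment at which its call begins. There is no depth.
A pose or a line that the arm cannot do raises manip.Unreachable and nothing moves.
- manip.job_done(): hands the job in; it is judged then, once.
Readings, each from a call of its own:
- manip.get_clock(): time.
- manip.get_qpos(): joint angles.
- manip.get_dq(): joint speeds.
- manip.get_joint_torque(): joint torques, N m.
- manip.get_tool_pos(): TCP position.
- manip.get_eef_rot(): TCP orientation.
- manip.get_ft_force(): force on the tool from outside, world axes, zero at the start.
- manip.get_wrist_torque(): the same for the moment, N m.
- manip.get_width(): finger opening in m.
- manip.get_finger_force(): force on a finger pad.
Only numpy, scipy, OpenCV 4.12 (cv2) and the standard library are available. Lean on these libraries where they do the work, as an engineer would, in place of code of your own. Each camera call takes 0.05 s, during which the arm holds its last target. There are 200 camera calls.

## Working session

There is one attempt and no reset: what is moved stays moved. The work goes in short steps, each a Python script; the robot and the scene stay as the last script left them, time stands still between calls to the robot, and variables do not carry over. Pictures are saved under pics/ and viewed, at most 10 in all, crops included, and the job is handed in when it is done.

```bash
mkdir -p pics; ls
python3 - <<'E'
from workcell import manip
import cv2,numpy as np
for n in("top","side"):
    c=manip.capture(n); cv2.imwrite(f"pics/{n}0.png",c["color"])
    print(n,c["vertical_fov"],c["cx"],c["cy"],c["position"],np.array(c["rotation"]).round(4).tolist())
    np.save(f"{n}.npy",{k:c[k] for k in c if k!="color"},allow_pickle=True)
print(manip.get_clock(), manip.get_eef_rot())
E
```

```text
pics
top 56.34996429194554 313.18845360180944 247.63336391702273 [0.41084751 0.07142355 1.31019601] [-3.0882, 0.0067, -1.5665]
side 56.7794893902788 323.6350189586631 252.64712309461385 [ 0.38604952 -0.68078467  0.97887754] [-2.441, -0.0102, -0.0957]
0.1 [-3.14023738e+00  1.32711000e-04  2.68672554e+00]
```

View pics/top0.png

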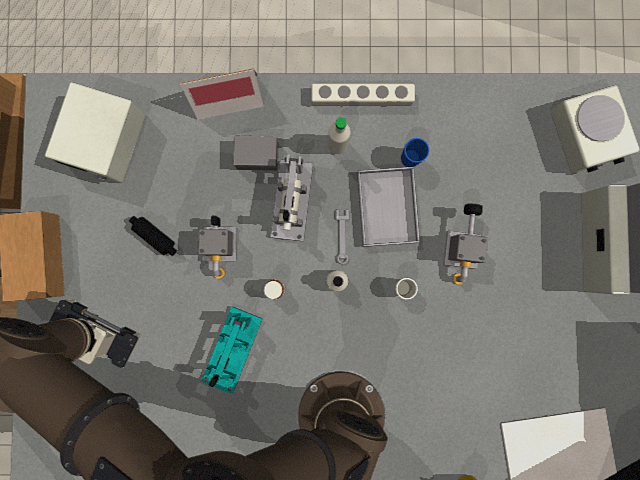

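View pics/side0.png

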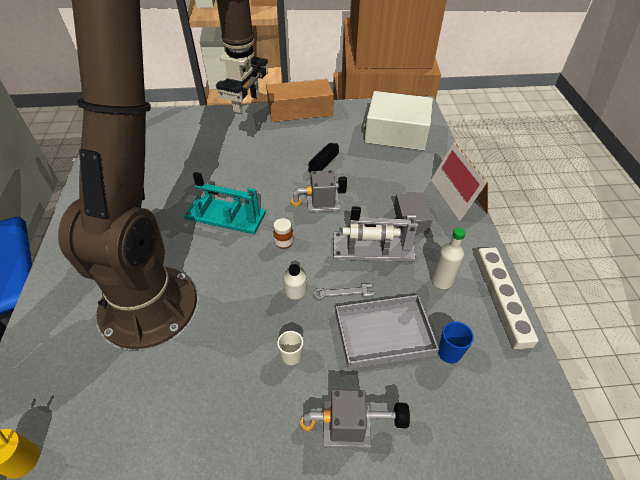

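The top view shows the feed valve at about (467,249) with its knob out at (473,210). The bypass valve is at (216,240), the holder at (292,200) with its hinge on the far side, and the tray at (388,207). I'll enlarge these.

```bash
cat > h.py <<'E'
import numpy as np
from scipy.spatial.transform import Rotation as R
def cam(n):
    c=np.load(f"{n}.npy",allow_pickle=True).item(); return c
def rot(c):
    r=np.array(c["rotation"]); return R.from_euler("xyz",r).as_matrix() if r.size==3 else r
def px2w(n,u,v,z):
    c=cam(n); f=240/np.tan(np.radians(c["vertical_fov"])/2)
    d=rot(c)@np.array([(u-c["cx"])/f,(v-c["cy"])/f,1]); p=np.array(c["position"])
    return p+d*(z-p[2])/d[2]
def w2px(n,P):
    c=cam(n); f=240/np.tan(np.radians(c["vertical_fov"])/2)
    q=rot(c).T@(np.array(P)-c["position"]); return np.array([c["cx"]+f*q[0]/q[2],c["cy"]+f*q[1]/q[2]])
E
python3 - <<'E'
import cv2,numpy as np
t=cv2.imread("pics/top0.png");s=cv2.imread("pics/side0.png")
def crop(im,u,v,w,h,k):
    c=cv2.resize(im[v:v+h,u:u+w],None,fx=k,fy=k,interpolation=cv2.INTER_CUBIC)
    for i in range(0,w,10): cv2.line(c,(i*k,0),(i*k,6 if (u+i)%50 else 14),(0,0,255),1); 
    for j in range(0,h,10): cv2.line(c,(0,j*k),(6 if (v+j)%50 else 14,j*k),(0,0,255),1)
    return c
# top: holder / feed / bypass
a=np.hstack([crop(t,260,150,60,100,5),crop(t,190,200,50,100,5),crop(t,440,200,50,100,5)]); cv2.imwrite("pics/t1.png",a)
b=np.hstack([crop(s,325,200,100,70,4),crop(s,290,160,70,70,4)])
b2=crop(s,290,360,130,90,4);b2=np.hstack([b2,np.zeros((360,b.shape[1]-520,3),np.uint8)])
cv2.imwrite("pics/s1.png",np.vstack([b,b2])[:600]);print(a.shape,b.shape)
E
```

```text
(500, 800, 3) (280, 680, 3)
```

View pics/t1.png

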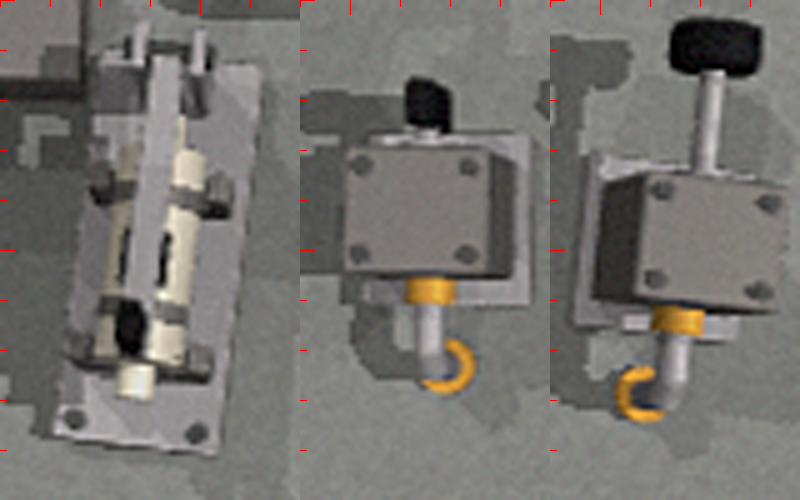

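View pics/s1.png

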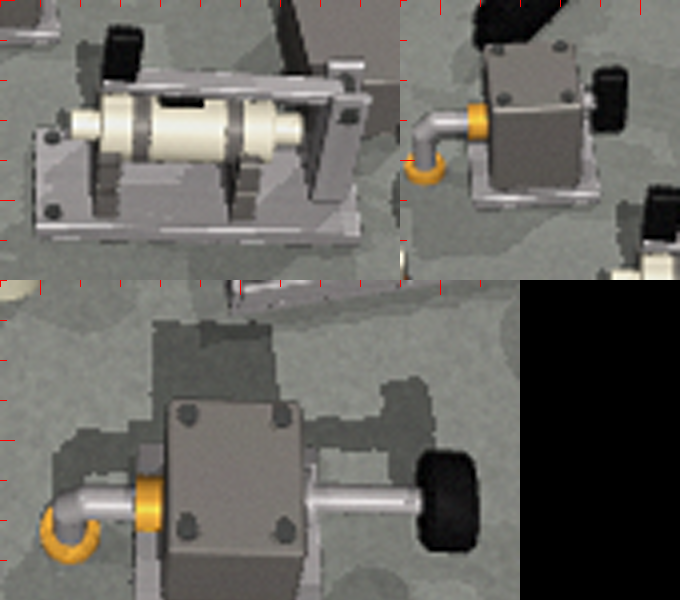

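The enlarged crops show the block tops, plate corners and knobs clearly. I'll fit the poses from these corners in both views.

```bash
cat > fit.py <<'E'
from h import *
from scipy.optimize import least_squares
T=lambda o,X,Y,k,off=0,offy=0:(o[0]+(X-off)/k,o[1]+(Y-offy)/k)
def rect(hx,hy,z): return [(sx*hx,sy*hy,z) for sx in(1,-1) for sy in(1,-1)]
def fit(obs,x0):
    def P(p,l): c,s=np.cos(p[2]),np.sin(p[2]); return [p[0]+c*l[0]-s*l[1],p[1]+s*l[0]+c*l[1],l[2]]
    r=lambda p:np.concatenate([w2px(n,P(p,l))-uv for n,l,uv in obs])
    s=least_squares(r,x0,loss="soft_l1"); return s.x,np.abs(r(s.x)).reshape(-1,2).round(1).tolist()
b=lambda sx,sy,z=.095:(sx*.035,sy*.04,z)
# valve frame: -x away from robot -> yaw ~ pi; block +y = world -y (image right)
fo,so=(440,200),(290,360)
F=[("top",b(-1,-1),T(fo,644,172,5,550)),("top",b(-1,1),T(fo,792,186,5,550)),("top",b(1,1),T(fo,780,312,5,550)),("top",b(1,-1),T(fo,637,297,5,550)),
("top",(-.110,0,.065),T(fo,714,47,5,550)),
("side",b(1,-1),T(so,168,403,4,0,280)),("side",b(-1,-1),T(so,298,401,4,0,280)),("side",b(-1,1),T(so,304,553,4,0,280)),("side",b(1,1),T(so,162,552,4,0,280)),("side",(-.110,0,.065),T(so,447,500,4,0,280))]
bo,sb=(190,200),(290,160)
B=[("top",b(-1,-1),T(bo,345,148,5,300)),("top",b(-1,1),T(bo,488,147,5,300)),("top",b(1,1),T(bo,490,277,5,300)),("top",b(1,-1),T(bo,343,270,5,300)),
("side",b(1,-1),T(sb,485,45,4,400)),("side",b(-1,-1),T(sb,575,42,4,400)),("side",b(-1,1),T(sb,580,103,4,400)),("side",b(1,1),T(sb,488,110,4,400)),("side",(-.06,0,.065),T(sb,610,100,4,400))]
ho,sh=(260,150),(325,200)
H=[("top",(.115,-.048,.016),T(ho,262,66,5)),("top",(-.115,-.048,.016),T(ho,215,455,5)),("top",(-.115,.048,.016),T(ho,55,433,5)),
("side",(-.115,-.048,.016),T(sh,37,230,4)),("side",(.115,-.048,.016),T(sh,360,227,4)),("side",(-.115,.048,.016),T(sh,36,128,4)),
("top",(-.044,0,.154),T(ho,128,309,5)),("side",(-.044,0,.154),T(sh,125,28,4))]
Y=[("top",(.11,.08,.03),(359,170.5)),("top",(.11,-.08,.03),(413,168)),("top",(-.11,-.08,.03),(418,242.5)),("top",(-.11,.08,.03),(362,246)),
("side",(-.11,.08,.03),(336,304)),("side",(.11,.08,.03),(422,295)),("side",(.11,-.08,.03),(437,347)),("side",(-.11,-.08,.03),(346,366))]
for n,o,x0 in(("feed",F,(.4,-.4,3.14)),("byp",B,(.4,.3,3.14)),("hold",H,(.5,.1,0)),("tray",Y,(.5,-.1,0))):
    x,r=fit(o,x0); print(n,x.round(4).tolist(),r)
E
python3 fit.py; python3 -c "
from h import *
print(rot(cam('top')).round(2).tolist())"
```

```text
feed [0.4762, -0.3522, 3.0316] [[0.3, 0.8], [0.2, 0.2], [0.2, 0.2], [0.8, 0.1], [0.2, 0.1], [1.1, 1.6], [0.2, 0.5], [0.6, 1.0], [0.2, 0.6], [0.9, 0.1]]
byp [0.4912, 0.352, 3.1252] [[0.0, 1.1], [0.7, 0.3], [0.5, 0.6], [0.5, 0.2], [1.0, 0.5], [0.8, 0.7], [0.4, 1.3], [0.1, 0.6], [0.6, 0.4]]
hold [0.6182, 0.1456, -0.1] [[0.9, 0.3], [0.2, 0.1], [0.7, 1.0], [1.0, 0.8], [0.1, 0.8], [1.0, 0.3], [0.6, 3.4], [5.0, 2.8]]
tray [0.5987, -0.134, 0.0486] [[0.8, 0.7], [0.7, 0.7], [0.0, 0.8], [0.1, 0.2], [0.8, 0.5], [3.1, 0.3], [0.8, 3.0], [0.3, 4.1]]
[[0.0, -1.0, 0.05], [-1.0, -0.0, 0.01], [-0.01, -0.05, -1.0]]
```

Run:
```python
from h import *
x,y,a=.6182,.1456,-.1
def W(l): c,s=np.cos(a),np.sin(a); return [x+c*l[0]-s*l[1],y+s*l[0]+c*l[1],l[2]]
for nm,l in dict(gtop=(-.044,0,.154),gmid=(-.044,0,.132),gbot=(-.044,0,.113),cartnear=(-.08,0,.07),cartfar=(.08,0,.07),sad=(-.048,-.04,.074),post=(.112,0,.121)).items():
    t=w2px("top",W(l));s=w2px("side",W(l)); print(nm,((t-[260,150])*5).round(),((s-[325,200])*4).round())
```

```text
gtop [131. 292.] [145.  39.]
gmid [134. 298.] [143.  63.]
gbot [136. 303.] [141.  83.]
cartnear [134. 377.] [ 85. 125.]
cartfar [165.  94.] [314. 127.]
sad [211. 327.] [133. 165.]
post [166.  14.] [372.  77.]
```

The cartridge ends, saddles and grip all sit about 14 mm nearer the robot than predicted. So the foot plate isn't centred on the holder's origin, and I'll refit with that offset free.

```bash
cat > fit2.py <<'E'
from h import *
from scipy.optimize import least_squares
t=lambda X,Y:np.array([260+X/5,150+Y/5]); s=lambda X,Y:np.array([325+X/4,200+Y/4])
O=[("top",(.115,-.048,.016),t(262,66),1),("top",(-.115,-.048,.016),t(215,455),1),("top",(-.115,.048,.016),t(55,433),1),
("side",(-.115,-.048,.016),s(37,230),1),("side",(.115,-.048,.016),s(360,227),1),("side",(-.115,.048,.016),s(36,128),1),
("top",(-.044,0,.132),t(129,327),0),("side",(-.044,0,.132),s(124,54),0),("side",(-.08,0,.07),s(71,125),0),("side",(.08,0,.07),s(303,128),0),("top",(-.08,0,.07),t(136,394),0)]
def P(p,l,k): c,q=np.cos(p[2]),np.sin(p[2]); X=l[0]+k*p[3]; return [p[0]+c*X-q*l[1],p[1]+q*X+c*l[1],l[2]]
r=lambda p:np.concatenate([w2px(n,P(p,l,k))-uv for n,l,uv,k in O])
f=least_squares(r,(.6,.15,-.1,.015),loss="soft_l1"); print(f.x.round(4),r(f.x).reshape(-1,2).round(1).tolist())
E
python3 fit2.py
```

```text
[ 0.6076  0.1461 -0.1036  0.0122] [[-0.5, -0.7], [0.3, -0.4], [-0.6, 0.4], [-0.5, -0.7], [0.4, 1.1], [-0.5, -0.2], [0.7, -1.8], [0.7, 2.3], [-0.4, 0.1], [-1.1, 0.0], [-0.7, 0.5]]
```

```bash
cat >> h.py <<'E'
FEED=(.4762,-.3522,3.0316); BYP=(.4912,.352,3.1252); HOLD=(.6076,.1461,-.1036); TRAY=(.5987,-.134,.0486)
def W(o,x,y,z): c,s=np.cos(o[2]),np.sin(o[2]); return np.array([o[0]+c*x-s*y,o[1]+s*x+c*y,z])
def down(m,p,yaw):
    "tool-down rpy whose IK has the smaller last-joint turn"
    best=None
    for k in(-1,0,1,2):
        o=[np.pi,0,yaw+k*np.pi]; q=m.inverse_kinematics(p,o)
        if q is not None and (best is None or np.abs(q-np.array(m.get_qpos())).max()<best[0]): best=(np.abs(q-np.array(m.get_qpos())).max(),o,q)
    return best[1],best[2]
def snap(m,name):
    import cv2
    out=[]
    for n in("top","side"): out.append(m.capture(n)["color"])
    return out
E
python3 - <<'E'
from workcell import manip as m
from h import *
yaw=FEED[2]+np.pi
for n,p,y in(("feed",W(FEED,-.165,0,.062),yaw),("feedhi",W(FEED,-.165,0,.3),yaw),("grip",W(HOLD,-.044,0,.136),HOLD[2]),("up",W(HOLD,.14,0,.28),HOLD[2]),("byp",W(BYP,-.11,0,.07),BYP[2]),("tray",W(TRAY,0,0,.03),TRAY[2])):
    o,q=down(m,p,y); print(n,p.round(3),np.round(o,2),np.round(q,2))
p=np.array(m.get_tool_pos()); m.line_to([p[0],p[1],.33],feed=.25)
m.move_gripper(0.0,10)
P=W(FEED,-.165,0,.3); o,q=down(m,P,yaw); m.reach(P,o); print(m.get_clock(),m.get_tool_pos(),m.get_ft_force())
m.line_to(W(FEED,-.165,0,.062),feed=.2); print(m.get_clock(),m.get_ft_force(),m.get_width())
E
```

```text
feed [ 0.64  -0.37   0.062] [3.14 0.   6.17] [ 0.01  0.93  0.85  1.47 -0.75  1.08 -0.67]
feedhi [ 0.64 -0.37  0.3 ] [ 3.14  0.   12.46] [-0.07  0.82  1.17  1.21 -0.74  1.55 -0.71]
grip [0.564 0.151 0.136] [ 3.14  0.   -3.25] [-0.44  0.48  0.13  1.81 -0.08  0.86  1.19]
up [0.747 0.132 0.28 ] [3.14 0.   3.04] [-0.34  0.65  0.2   1.13 -0.12  1.37  1.3 ]
byp [0.601 0.35  0.07 ] [3.14 0.   9.41] [-0.6   0.71 -0.    1.55  0.    0.88  0.95]
tray [ 0.599 -0.134  0.03 ] [3.14 0.   0.05] [-0.36  0.79  0.77  1.84 -0.74  0.83 -0.72]
5.5083 [ 0.64076284 -0.36943887  0.29992248] [ 0.91592694  0.03780213 -0.47942257]
6.85 [ 0.00422417  0.05832217 -0.10295229] 6.129360628392494e-05
```

Run:
```python
from workcell import manip as m
from h import *
d=W(FEED,-1,0,0)[:2]-FEED[:2]
x=.148
m.line_to(W(FEED,-x,0,.062),feed=.08)
log=[]
while x>.074:
    x-=.003; m.line_to(W(FEED,-x,0,.062),feed=.06)
    f=np.dot(m.get_ft_force()[:2],d); p=np.array(m.get_tool_pos()[:2])-FEED[:2]; log.append((round(x*1e3),round(p@d*1e3,1),round(f,1)))
    if x<.098 and f>22: break
print(log,m.get_clock())
m.line_to(W(FEED,-.13,0,.062),feed=.15); m.line_to(W(FEED,-.15,0,.32),feed=.3)
import cv2
t,s=snap(m,"")
g=lambda im,u,v,w,h,k:cv2.resize(im[v:v+h,u:u+w],None,fx=k,fy=k,interpolation=cv2.INTER_CUBIC)
cv2.imwrite("pics/f1.png",np.vstack([g(s,290,360,130,90,4)]))
print(m.get_clock())
```

```text
[(145, np.float64(145.2), np.float64(-0.4)), (142, np.float64(141.8), np.float64(0.4)), (139, np.float64(138.8), np.float64(0.9)), (136, np.float64(135.8), np.float64(-0.3)), (133, np.float64(133.4), np.float64(1.8)), (130, np.float64(130.8), np.float64(5.2)), (127, np.float64(127.6), np.float64(5.5)), (124, np.float64(124.3), np.float64(4.4)), (121, np.float64(121.0), np.float64(3.9)), (118, np.float64(117.8), np.float64(3.4)), (115, np.float64(114.6), np.float64(0.9)), (112, np.float64(111.4), np.float64(-0.3)), (109, np.float64(108.3), np.float64(0.4)), (106, np.float64(105.5), np.float64(0.6)), (103, np.float64(102.6), np.float64(-0.0)), (100, np.float64(99.7), np.float64(-0.4)), (97, np.float64(96.8), np.float64(-0.1)), (94, np.float64(93.8), np.float64(0.9)), (91, np.float64(90.8), np.float64(0.7)), (88, np.float64(87.8), np.float64(0.4)), (85, np.float64(84.8), np.float64(0.6)), (82, np.float64(83.9), np.float64(7.1)), (79, np.float64(83.8), np.float64(16.7)), (76, np.float64(83.7), np.float64(26.7))] 13.2083
14.8333
```

View pics/f1.png

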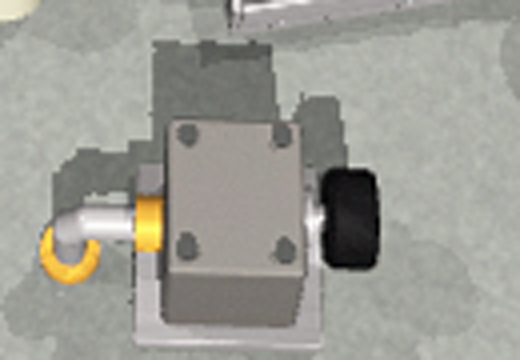

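The feed knob is home: it sits right against the block, and the push covered 50 mm. Next is the lever.

Run:
```python
from workcell import manip as m
from h import *
P=W(HOLD,-.044,0,.26); o,q=down(m,P,HOLD[2]); m.move_gripper(.05,15); m.reach(P,o)
m.line_to(W(HOLD,-.044,0,.138),feed=.15); print(m.get_clock(),np.round(m.get_ft_force(),1))
m.move_gripper(0.,15); print("w",m.get_width(),m.get_finger_force(),np.round(m.get_ft_force(),1))
ok=m.get_width()>.01
r=np.array([-.156,.030+.006])
log=[]
if ok:
  for a in np.arange(.15,.46,.15):
    c,s=np.cos(a),np.sin(a); x=.112+c*r[0]+s*r[1]; z=.108-s*r[0]+c*r[1]
    m.line_to(W(HOLD,x,0,z),feed=.08)
    log.append((round(a,2),np.round(m.get_ft_force(),1).tolist(),round(m.get_width(),4)))
print(*log,sep="\n"); print(m.get_clock())
```

```text
18.65 [ 0.1 -0.   0.6]
w 0.013890709578937276 15.005675107240677 [0.3 6.1 0.8]
(np.float64(0.15), [3.9, 5.3, 1.0], 0.0141)
(np.float64(0.3), [3.3, 4.4, 1.0], 0.0138)
(np.float64(0.45), [3.1, 4.8, 0.2], 0.0144)
20.7333
```

Run:
```python
from workcell import manip as m
from h import *
import cv2
r=np.array([-.156,.036]); log=[]
for a in list(np.arange(.6,1.6,.15))+[1.63]:
    c,s=np.cos(a),np.sin(a); x=.112+c*r[0]+s*r[1]; z=.108-s*r[0]+c*r[1]
    m.line_to(W(HOLD,x,0.0015,z),feed=.1)
    log.append((round(a,2),np.round(m.get_ft_force(),1).tolist(),round(m.get_width(),4)))
print(*log,sep="\n"); print(m.get_clock(),m.get_tool_pos())
t,s=snap(m,""); cv2.imwrite("pics/l1.png",np.hstack([cv2.resize(t[100:260,230:340],None,fx=3,fy=3),cv2.resize(s[130:290,310:440],None,fx=3,fy=3)]))
```

```text
(np.float64(0.6), [3.7, -0.0, -1.5], 0.0141)
(np.float64(0.75), [3.8, -1.6, -3.7], 0.0138)
(np.float64(0.9), [3.3, -3.7, -6.7], 0.0141)
(np.float64(1.05), [2.2, -6.1, -9.3], 0.0142)
(np.float64(1.2), [-0.2, -6.2, -9.8], 0.0138)
(np.float64(1.35), [-0.5, -6.8, -8.4], 0.0141)
(np.float64(1.5), [-1.5, -6.4, -8.1], 0.0138)
(1.63, [-2.6, -6.9, -7.7], 0.0141)
23.8333 [0.76281067 0.12957184 0.26034408]
```

View pics/l1.png

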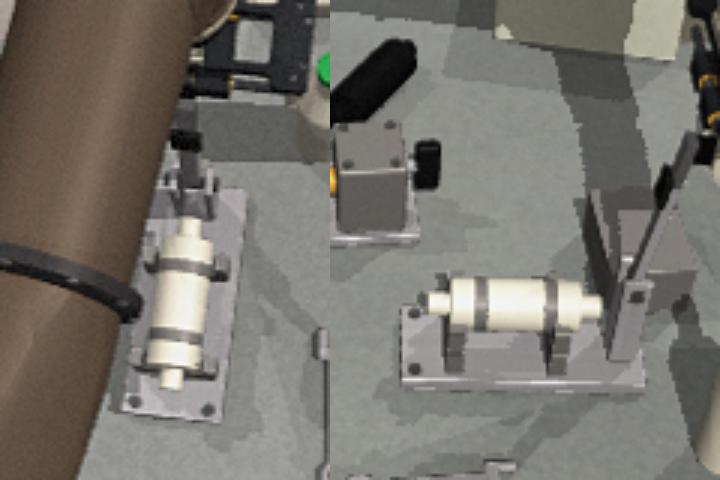

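Run:
```python
from h import *
H=(HOLD[0],HOLD[1]+.0014,-.117)
print("cart far/near top",px2w("top",293.3,173.3,.07).round(4),px2w("top",287.3,229.3,.07).round(4),"side",px2w("side",342.9,231,.07).round(4),px2w("side",401,232,.07).round(4))
print("model",W(H,.08,0,.07),W(H,-.08,0,.07))
for a in(1.4,1.5,1.57,1.63,1.7):
    c,s=np.cos(a),np.sin(a)
    f=lambda r:w2px("side",W(H,.112+c*r[0]+s*r[1],0,.108-s*r[0]+c*r[1]))
    u=lambda p:((p-[310,130])*3+[330,0]).round()
    print(a,u(f((0,0))),u(f((-.168,0))),u(f((-.156,.03))))
```

```text
cart far/near top [0.6852 0.1365 0.07  ] [0.5279 0.1521 0.07  ] side [0.5297 0.1554 0.07  ] [0.691  0.1376 0.07  ]
model [0.68705306 0.13816134 0.07      ] [0.52814694 0.15683866 0.07      ]
1.4 [640. 278.] [638. 136.] [675. 143.]
1.5 [640. 278.] [659. 134.] [695. 145.]
1.57 [640. 278.] [674. 134.] [708. 147.]
1.63 [640. 278.] [686. 135.] [718. 149.]
1.7 [640. 278.] [700. 136.] [731. 152.]
```

The lever stands upright: its bar tip is at about (690,137) in the view, which matches roughly 1.6 rad. The cartridge measures about (0.608, 0.146), so I'll release the lever and pick it.

Run:
```python
from workcell import manip as m
from h import *
import cv2
m.move_gripper(.045); p=np.array(m.get_tool_pos()); m.line_to([p[0],p[1],.36],feed=.2)
C=(.608,.1462,-.105); P=W(C,0,0,.36); o,_=down(m,P,C[2]); m.line_to(P,feed=.3,rotation=o)
t,s=snap(m,"")
m.move_gripper(.085)
m.line_to(W(C,0,0,.13),feed=.25); m.line_to(W(C,0,0,.071),feed=.1); print(m.get_clock(),np.round(m.get_ft_force(),1))
m.move_gripper(.03,30); print(m.get_width(),m.get_finger_force(),np.round(m.get_ft_force(),1))
m.line_to(W(C,0,0,.11),feed=.08); print(np.round(m.get_ft_force(),1),m.get_width())
m.line_to(W(C,0,0,.25),feed=.25); print(np.round(m.get_ft_force(),1),m.get_width(),m.get_clock())
t2,s2=snap(m,""); cv2.imwrite("pics/c1.png",np.hstack([cv2.resize(s[130:290,310:440],None,fx=3,fy=3),cv2.resize(s2[130:290,310:440],None,fx=3,fy=3)]))
```

```text
28.6833 [-0.1 -0.   0.9]
0.049497626758803905 29.98192012310028 [0.  1.2 1.2]
[-0.7  0.2 -2.7] 0.04986103757773797
[-0.8  0.7 -3.3] 0.049273786000753564 30.6833
```

View pics/c1.png

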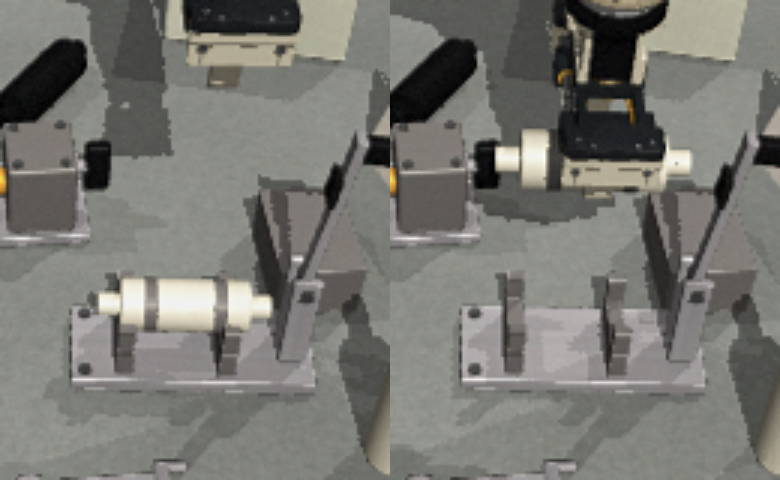

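The cartridge is held level and the lever stays upright. Next I'll lay it in the tray.

Run:
```python
from workcell import manip as m
from h import *
import cv2
P=W(TRAY,0,0,.25); o,_=down(m,P,TRAY[2]); 
m.line_to(P,feed=.22,rotation=o)
m.line_to(W(TRAY,0,0,.06),feed=.2)
z=.036; m.line_to(W(TRAY,0,0,z),feed=.08)
while z>.026:
    f=m.get_ft_force()[2]
    if f>2: break
    z-=.001; m.line_to(W(TRAY,0,0,z),feed=.03)
print(z,m.get_tool_pos(),np.round(m.get_ft_force(),1),m.get_clock())
m.move_gripper(.075); m.pause(.2); m.line_to(W(TRAY,0,0,.2),feed=.2)
P=W(BYP,-.06,0,.3); o,_=down(m,P,BYP[2]); m.move_gripper(.06,40); m.reach(P,o)
t,s=snap(m,""); cv2.imwrite("pics/p1.png",np.hstack([cv2.resize(s[270:390,310:450],None,fx=2.5,fy=2.5),cv2.resize(t[150:270,340:450],None,fx=2.5,fy=2.5)]))
print(m.get_clock(),m.get_tool_pos())
```

```text
0.029999999999999992 [ 0.5988847  -0.13408297  0.03106998] [-3.6  2.2 10.2] 35.2583
39.5083 [0.55178783 0.34949526 0.30001115]
```

View pics/p1.png

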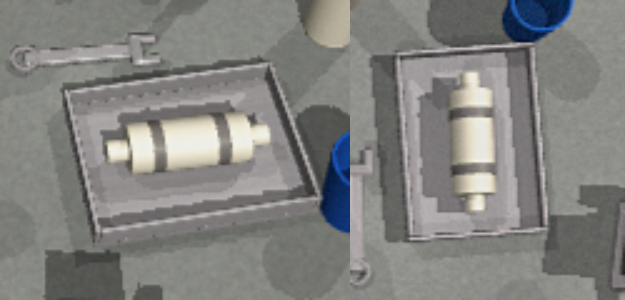

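The cartridge lies flat in the tray. Last step is the bypass knob.

Run:
```python
from workcell import manip as m
from h import *
import cv2
d=W(BYP,-1,0,0)[:2]-np.array(BYP[:2])
m.line_to(W(BYP,-.063,0,.12),feed=.2); m.line_to(W(BYP,-.063,0,.072),feed=.1); print(np.round(m.get_ft_force(),1))
m.move_gripper(0,40); print("w",m.get_width(),np.round(m.get_ft_force(),1))
log=[]
if m.get_width()>.012:
  x=.063
  while x<.122:
    x+=.004; m.line_to(W(BYP,-x,0,.072),feed=.06)
    f=np.dot(m.get_ft_force()[:2],d); p=(np.array(m.get_tool_pos()[:2])-BYP[:2])@d
    log.append((round(x*1e3),round(float(p)*1e3,1),round(float(f),1)))
    if x>.105 and f<-14: break
print(log,m.get_width(),m.get_clock())
```

```text
[ 0.4 -0.4  0.4]
w 0.015631753933946835 [ 1.2 10.2 -1.7]
[(67, 66.0, -2.4), (71, 69.8, -3.6), (75, 73.8, -3.8), (79, 78.0, -2.6), (83, 82.1, -1.7), (87, 86.3, -0.1), (91, 90.5, 0.7), (95, 94.8, 1.1), (99, 99.0, 1.9), (103, 103.1, 2.6), (107, 107.3, 4.5), (111, 111.4, 4.6), (115, 113.2, -6.7), (119, 113.4, -23.0)] 0.015779606284046763 45.4583
```

Run:
```python
from workcell import manip as m
from h import *
import cv2
m.line_to(W(BYP,-.1145,0,.072),feed=.05); m.move_gripper(.05); print(m.get_width())
m.line_to(W(BYP,-.1145,0,.3),feed=.2); m.line_to(W(BYP,-.0,.0,.38),feed=.25); 
m.pause(.3); t,s=snap(m,""); cv2.imwrite("pics/end.png",s); print(m.get_clock(),np.round(m.get_ft_force(),1))
```

```text
0.04992242947759418
48.8583 [-0.   0.6  0.7]
```

View pics/end.png

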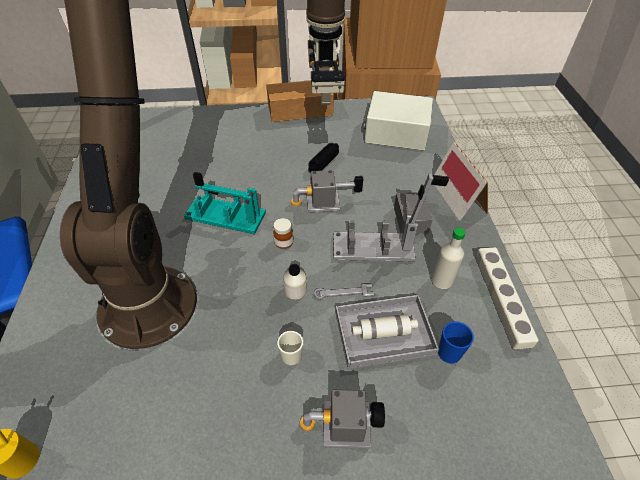

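The final view shows everything as asked: bypass knob out at (358,184), lever up with its grip at (440,181), cartridge in the tray at (385,327), feed knob home at (377,414). The bystanders haven't moved.

```bash
python3 -c "
from workcell import manip as m
print(m.job_done())"
```

```text
the job is handed in; nothing more can be done
None
```

The filter is out of service and the job is handed in, all in the order asked: feed knob home, clamp lever upright, cartridge flat in the tray, bypass knob fully out; the clock read about 49 s of the 72 s allowed, and the final picture showed nothing else moved.

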